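Load the lathe rack in order of use

ROBOT

A 6-joint arm with a two-finger parallel gripper is mounted at the origin on a cart in front of the work surface, level with it; the furniture and walls round the work are solid. World frame = base frame: x ahead of the robot, y to its left, z up, the work surface at z = 0. Lengths are in mm, angles in rad, forces in N, time in s.
With the tool pointing down it reaches from about 250 to 775 mm from the base axis. Payload 8.9 kg.
Tool frame: the origin (TCP) lies at the very end of the fingers, on their centre line; the grasp point (between the pads) lies 19 mm behind it; z points along the fingers, y is the line along which they close (so a half turn about z gives the same grasp; the last joint's range is limited). The gripper opens to 85 mm and grips with 20 to 120 N. Pads are 22 mm wide; open, the fingers measure 114 mm over their backs; the gripper's body (76 mm by 85 mm) begins 54 mm behind the grasp point. The pads swing forward as they close: fully open they stand 13 mm farther back than shut.
Start: joints at [1.006, 0.291, -0.153, 1.127, 0, 1.431], TCP at [216.845, 478.123, 231.305] pointing down, gripper open.
Joint ranges: [-2.52, 2.52], [-0.91, 1.74], [-1.3, 1.37], [-1.96, 2.02], [-1.52, 1.47], [-3.14, 3.14]. Speed limits (rad/s): [2.22, 2.22, 2.79, 3.14, 3.14, 3.14].

INTERFACE

Orientations are given as a rotation vector (axis times angle).
In Python, from cell import manip gives the robot as it stands.
- The arm moves only by the tool step_arm, never from a script. Its argument "moves" is a list of rows, each a list of 7 numbers: the closure, from 0 (fully open) to 1 (shut), then the shift along the world's x, y, z scaled (see below), then the turn, a rotation vector about the world's x, y, z scaled (see below). A call has 1 to 20 rows; each row is the pose to reach, as a shift and turn from the pose commanded when the call began, turning the shorter way round; what a row does not reach only later rows make up. The controller multiplies each number of a shift by 0.25 m and each number of a turn by pi rad. A row lasts 1/12 s, in which the tool goes at most 41.7 mm and 7.16 degrees, less where a joint would pass 70% of its speed; a pose out of reach is approached as far as the arm can. A call with a number of a shift or a turn outside -1 to 1 is refused whole. A call with a gripper value outside its range is refused whole. The fingers move at their own pace and stop on an object; "squeeze" is the grip in N (left out, the last holds). Time passes only in rows, so rows that repeat a pose let the fingers close. It gives the time, the measured TCP pose, the force, the opening and the grip force at its end, in the units of the state.
- manip.state(): the state, without advancing time (a new reading comes with each control period).
- manip.grab_frame(name): name is "scene" or "top" or "wrist"; returns a dict with "pixels" (384x512x3 uint8, red, green, blue), "intrinsics" (3x3 intrinsics, pixels), "world_from_camera" (4x4, takes a point from camera to world coordinates); the wrist camera has in their place "T_tool_cam" (4x4, takes a point from camera to tool coordinates, whose origin is the TCP and whose axes are the flange's). Camera axes: x right, y down, z forward; pixel columns grow to the right and rows downward; lengths in mm; the calibration is good to about 2 mm. The wrist camera is an equidistant fisheye: a pixel r from the principal point sees the ray r / f radians off the axis. A picture is of the moment at which its call begins: read the wrist's pose just before it. There is no depth.
- manip.hand_in(): hands the job in; it is judged then, once.
Trained networks look in a picture, given as the dict that the camera call returned (one of the last four; its "shot" number tells which), for a name from the list of things; names that differ only in an ending like _2 or _b are one class to them, and where a whole thing is asked for, a point or a joint stands for the part that bears it (a point fixed in the world has none). Each returns a list of dicts, best first, with "p" (0 to 1); they miss things now and then, are a little off and sometimes report something else, mostly with a low value. They report only what shows in the picture. A call takes as long as a camera call.
- manip.boxes_of(name, picture): "centre" ([row, column] in pixels, amid what is visible of it).
- manip.outline_of(name, picture): "mask" (384x512 bool, what is visible of it) and "centre" ([row, column] in pixels, amid what is visible of it).
The state is a dict: "time_s": time; "q": joint angles; "qd": joint speeds; "joint_efforts": joint torques, N m; "position": TCP position; "tcp_rot": TCP orientation; "ft_force": force on the tool from outside, world axes, zero at the start; "ft_torque": the same for the moment, N m; "grip_width": opening from 0.0 (shut) to 1.0 (fully open); "gripper_force": force on a finger pad.
Only numpy, scipy, OpenCV 4.12 (cv2) and the standard library are available. Lean on these libraries where they do the work, as an engineer would, in place of code of your own. Each camera call takes 0.05 s, during which the arm holds its last target. There are 200 camera calls.

TASK

Move the four lathe fittings from the green carrier to the holes of the beech rack, fully home, in reverse order: the carrier's row runs in order of use from the left, but at the rack the first must stand at the right-hand end, nearest the lathe, and the last at the left-hand end. Press the red knock-out bar from the carrier's saddles down into the rack's spring clip, roughly centred endways, until both pairs of jaws have closed over it.

Things in the scene. Friction and masses are not known exactly. Their poses are not given: they have to be found in the camera images.
- spur_head (a point): four-prong spur centre: bright steel head 28 mm across, 38 mm high (35 mm dark collar at its foot), four prongs in a cross on top, 49 mm in all. Below the head a taper shank 40 mm long, 18 mm wide at the head, 10 mm at the tip. Point: on the axis, 24 mm above the head's foot (64 mm above the shank's tip), where to grip; z up from shank to head.
- cone_head (a point): cone centre: blue head 38 mm across, 36 mm high, steel point on top, 50 mm in all. Below the head a taper shank 40 mm long, 18 mm wide at the head, 10 mm at the tip. Point: on the axis, 24 mm above the head's foot (64 mm above the shank's tip), where to grip; z up from shank to head.
- cup_head (a point): cup centre: brass head 36 mm across, 36 mm high, hollow brass cup on top, 48 mm in all. Below the head a taper shank 40 mm long, 18 mm wide at the head, 10 mm at the tip. Point: on the axis, 24 mm above the head's foot (64 mm above the shank's tip), where to grip; z up from shank to head.
- chuck_head (a point): drill chuck: black ribbed head 40 mm across, 37 mm high, steel band round it, dark cone nose on top, 51 mm in all. Below the head a taper shank 40 mm long, 18 mm wide at the head, 10 mm at the tip. Point: on the axis, 24 mm above the head's foot (64 mm above the shank's tip), where to grip; z up from shank to head.
- carrier: fixed green carrier with a row of four like black sockets, 60 mm apart, tops 46 mm above the bench; a fitting stands in each, its head's foot on the top. A parts rack hangs 0.7 m above the bench: lift no higher than needed. Origin on the bench under the middle of the row; y along the row to its left end (seen from the robot), x away from the robot, z up; sockets at x 0, y +90, +30, -30, -90 mm.
- socket_spur: the carrier's fixed black socket (46 x 50 mm) in which the spur centre starts; remembers its place in the order once it is empty. Origin: middle of its underside, 6 mm above the bench; axes as the carrier's. The drill chuck starts in the one socket not listed.
- socket_cone: the carrier's fixed black socket (46 x 50 mm) in which the cone centre starts; remembers its place in the order once it is empty. Origin: middle of its underside, 6 mm above the bench; axes as the carrier's. The drill chuck starts in the one socket not listed.
- socket_cup: the carrier's fixed black socket (46 x 50 mm) in which the cup centre starts; remembers its place in the order once it is empty. Origin: middle of its underside, 6 mm above the bench; axes as the carrier's. The drill chuck starts in the one socket not listed.
- rack: fixed beech rack. Origin on the bench under the middle of its row of holes; y along the row to its left end (seen from the robot), x away from the robot, z up. Flat top at z = 46 mm with four holes, 20.5 mm wide, mouths chamfered to 28 mm, at x 0, y +90, +30, -30, -90 mm; dots number them 1 to 4 from the right. Clip in front: two pairs of steel jaws at y = +45 and -45 mm, 16 mm wide.
- bar_mid (a point): knock-out bar, 190 mm long, red sleeve 16 mm thick, 130 mm long at its middle. Point: its centre; y along it. Starts level in two open saddles (45 mm either side) before the sockets, axis 42 mm up, sockets' frame 57 mm behind it. Seated in the clip its centre is at x -85, y 0, z 42 mm of the rack, along y; pressed down with about 10 N it springs the jaws' lips (z 50 to 60 mm).

How it is judged (in metres and radians):
At the end, for the whole second after the job is handed in: Each fitting upright (0.12 rad) in a rack hole, within 8 mm of its axis, head's foot on the rack's top (5 mm); counted from the right, in the place it had in the carrier from the left. Bar in the clip: 5 mm across and in height, 12 mm endways, 0.08 rad. All released and at rest (x of spur_head in the frame of rack between -0.008 and 0.008 m and z of spur_head in the frame of rack between 0.065 and 0.075 m and angle between each of spur_head, cone_head, cup_head, chuck_head's own z axis and vertical below 0.12 rad and ((y of socket_spur in the frame of carrier between 0.07 and 0.11 m and y of spur_head in the frame of rack between -0.098 and -0.082 m) or (y of socket_spur in the frame of carrier between 0.01 and 0.05 m and y of spur_head in the frame of rack between -0.038 and -0.022 m) or (y of socket_spur in the frame of carrier between -0.05 and -0.01 m and y of spur_head in the frame of rack between 0.022 and 0.038 m) or (y of socket_spur in the frame of carrier between -0.11 and -0.07 m and y of spur_head in the frame of rack between 0.082 and 0.098 m)) and x of cone_head in the frame of rack between -0.008 and 0.008 m and z of cone_head in the frame of rack between 0.065 and 0.075 m and ((y of socket_cone in the frame of carrier between 0.07 and 0.11 m and y of cone_head in the frame of rack between -0.098 and -0.082 m) or (y of socket_cone in the frame of carrier between 0.01 and 0.05 m and y of cone_head in the frame of rack between -0.038 and -0.022 m) or (y of socket_cone in the frame of carrier between -0.05 and -0.01 m and y of cone_head in the frame of rack between 0.022 and 0.038 m) or (y of socket_cone in the frame of carrier between -0.11 and -0.07 m and y of cone_head in the frame of rack between 0.082 and 0.098 m)) and x of cup_head in the frame of rack between -0.008 and 0.008 m and z of cup_head in the frame of rack between 0.065 and 0.075 m and ((y of socket_cup in the frame of carrier between 0.07 and 0.11 m and y of cup_head in the frame of rack between -0.098 and -0.082 m) or (y of socket_cup in the frame of carrier between 0.01 and 0.05 m and y of cup_head in the frame of rack between -0.038 and -0.022 m) or (y of socket_cup in the frame of carrier between -0.05 and -0.01 m and y of cup_head in the frame of rack between 0.022 and 0.038 m) or (y of socket_cup in the frame of carrier between -0.11 and -0.07 m and y of cup_head in the frame of rack between 0.082 and 0.098 m)) and x of chuck_head in the frame of rack between -0.008 and 0.008 m and z of chuck_head in the frame of rack between 0.065 and 0.075 m and (y of chuck_head in the frame of rack between -0.098 and -0.082 m or y of chuck_head in the frame of rack between -0.038 and -0.022 m or y of chuck_head in the frame of rack between 0.022 and 0.038 m or y of chuck_head in the frame of rack between 0.082 and 0.098 m) and x of bar_mid in the frame of rack between -0.09 and -0.08 m and y of bar_mid in the frame of rack between -0.012 and 0.012 m and z of bar_mid in the frame of rack between 0.037 and 0.047 m and angle between the y axis of bar_mid and the y axis of rack, either way round below 0.08 rad); the robot touches nothing.
It also fails if it takes over 115 s, if anything falls off the work surface, if the arm or the gripper's body presses on something with over 40 N, if the wrist force passes 120 N, or if a joint passes its speed limit or range.

## Working session

There is one attempt and no reset: what is moved stays moved. The work goes in short steps, Python scripts to look and compute and a tool call to move; the robot and the scene stay as the last step left them, time stands still between calls to the robot, and variables do not carry over. Pictures are saved under pics/ and viewed, at most 14 in all, crops included, and the job is handed in when it is done.

Besides the shell and the picture viewer there is one more tool, called after "Request:" as name(argument=value, ...) on one line, values as JSON. step_arm: Moves the arm, as the interface text tells. Shifts and turns lie within -1 to 1; 1 stands for 0.25 m of shift or pi rad of turn. Its arguments: {"type":"object","properties":{"moves":{"type":"array","items":{"type":"array","items":{"type":"number"}}},"squeeze":{"type":"number"}},"required":["moves"]}

```bash
mkdir -p pics; ls
python3 - <<'E'
from cell import manip
import cv2
s=manip.state();print(s)
for n in("scene","top"):
    f=manip.grab_frame(n);cv2.imwrite(f"pics/{n}0.png",f["pixels"][:,:,::-1]);print(n,f["intrinsics"],f["world_from_camera"])
    for o in("spur_head","cone_head","cup_head","chuck_head","carrier","rack","bar_mid","socket_spur"):
        print(o,[(round(b["p"],2),[round(c) for c in b["centre"]]) for b in manip.boxes_of(o,f)[:3]])
f=manip.grab_frame("wrist");cv2.imwrite("pics/wrist0.png",f["pixels"][:,:,::-1]);print(f["intrinsics"],f["T_tool_cam"])
E
```

```text
pics
{'time_s': 0.0, 'q': array([ 1.00572257e+00,  2.91302750e-01, -1.54141967e-01,  1.12669898e+00,
        2.06320751e-05,  1.43152622e+00]), 'qd': array([ 0.00058522, -0.00030613,  0.00024223, -0.00195994, -0.00095152,
       -0.00133003]), 'joint_efforts': array([-1.62290366e-03, -5.37141967e+01,  3.31373012e+01,  1.60072488e-02,
       -3.21838043e-04,  1.02745759e-06]), 'position': array([216.58667815, 477.75019784, 230.71479895]), 'tcp_rot': array([-6.63706990e-01, -3.07018760e+00,  1.97507134e-03]), 'ft_force': array([-0.63714333,  0.49808261, -0.74943746]), 'ft_torque': array([ 0.00794802, -0.01842119,  0.0230696 ]), 'gripper_force': 0.0, 'grip_width': 1.000590308084682}
scene [[457.01258886   0.         254.58207754]
 [  0.         457.01258886 197.42520276]
 [  0.           0.           1.        ]] [[-5.41237853e-01 -4.90071358e-01  6.83294703e-01 -1.26421195e+02]
 [-8.40742905e-01  3.29496445e-01 -4.29631773e-01  3.53347526e+02]
 [-1.45929489e-02 -8.07008152e-01 -5.90359966e-01  6.44098758e+02]
 [ 0.00000000e+00  0.00000000e+00  0.00000000e+00  1.00000000e+00]]
spur_head
[... 586 characters left out ...]
0.00000000e+00  0.00000000e+00  0.00000000e+00  1.00000000e+00]]
spur_head [(0.46, [201, 232])]
cone_head [(0.49, [206, 168])]
cup_head [(0.73, [203, 208])]
chuck_head [(0.62, [203, 191])]
carrier [(0.57, [225, 207])]
rack [(0.74, [203, 319])]
bar_mid [(0.8, [236, 198])]
socket_spur [(0.49, [206, 235])]
[[297.31863964   0.         255.14630896]
 [  0.         297.31863964 191.87628217]
 [  0.           0.           1.        ]] [[ 7.65986933e-04 -9.60401190e-01 -2.78619754e-01  6.95750279e+01]
 [ 9.99999160e-01  4.44214676e-04  1.21801122e-03  6.99590401e-01]
 [-1.04601244e-03 -2.78620453e-01  9.60400723e-01 -1.42510830e+02]
 [ 0.00000000e+00  0.00000000e+00  0.00000000e+00  1.00000000e+00]]
```

Run:
```python
import cv2,numpy as np
a=cv2.imread("pics/scene0.png");b=cv2.imread("pics/top0.png")
cv2.imwrite("pics/v1.png",cv2.resize(a[120:390,60:420],None,fx=2.2,fy=2.2))
cv2.imwrite("pics/v2.png",cv2.resize(b[130:290,110:400],None,fx=2.7,fy=2.7))
```

```text
(no output)
```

View pics/v1.png

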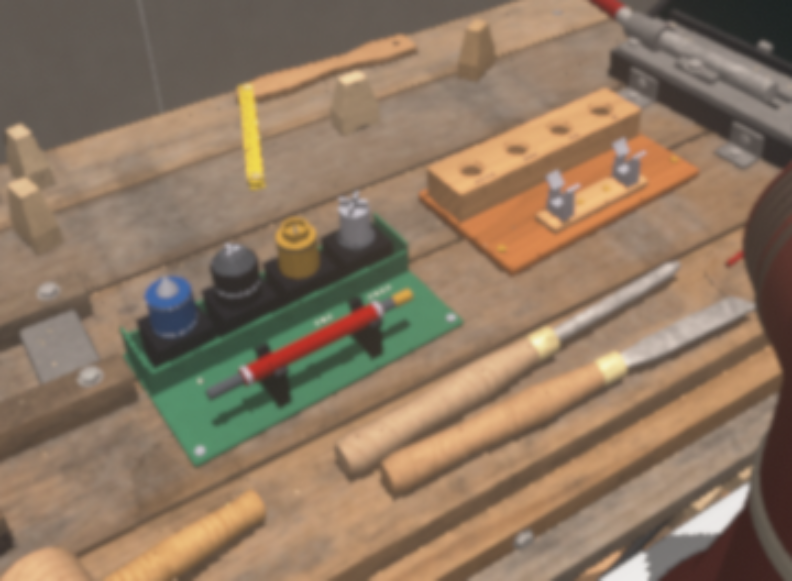

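View pics/v2.png

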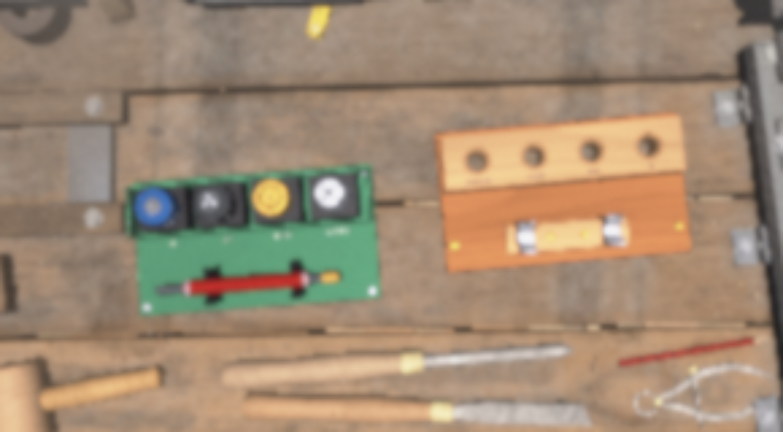

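Top view, as crops: fittings left to right are cone (155,206), chuck (212,203), cup (271,197) and spur (329,193). Rack holes run from (478,160) to (650,146), and the bar sleeve from (188,289) to (305,278). At the rack, the cone therefore goes to y −90, the chuck to −30, the cup to +30 and the spur to +90.

```bash
cat > h.py <<'E'
import numpy as np,cv2
from scipy.optimize import least_squares
def proj(f,P):
    K,T=np.array(f["intrinsics"]),np.linalg.inv(f["world_from_camera"])
    c=P@T[:3,:3].T+T[:3,3]; u=c@K.T; return u[:,:2]/u[:,2:]
def ray_plane(f,uv,z):
    K,T=np.array(f["intrinsics"]),np.array(f["world_from_camera"])
    d=T[:3,:3]@np.linalg.solve(K,[*uv,1]);o=T[:3,3];return o+d*(z-o[2])/d[2]
def place(p,L):
    x,y,a=p;c,s=np.cos(a),np.sin(a);L=np.atleast_2d(np.array(L,float))
    return np.c_[x+c*L[:,0]-s*L[:,1],y+s*L[:,0]+c*L[:,1],L[:,2]]
E
python3 - <<'E'
from cell import manip
from h import *
S,T=manip.grab_frame("scene"),manip.grab_frame("top")
s=lambda l:np.array(l)/2.2+[60,120]
t=lambda l:np.array(l)/2.7+[110,130]
Y=[90,30,-30,-90]
sets={"rack":([[0,y,46] for y in Y],[(472,170),(517,149),(560,129),(601,110)],[(478,160),(534,156),(591,151),(650,146)]),
"carrier":([[0,90,94],[0,30,96],[0,-30,94],[0,-90,94]],[(167,285),(235,252),(297,229),(354,205)],[(155,204),(212,203),(271,197),(329,193)]),
"bar":([[0,65,42],[0,-65,42]],[(249,374),(377,310)],[(189,289),(304,279)])}
for n,(L,a,b) in sets.items():
    p0=[*ray_plane(T,t(b).mean(0),L[0][2])[:2],0]
    for w in ((1,1),(0,1),(1,0)):
        g=lambda p:np.r_[w[0]*(proj(S,place(p,L))-s(a)).ravel(),w[1]*(proj(T,place(p,L))-t(b)).ravel()]
        r=least_squares(g,p0,x_scale=[100,100,.1]);print(n,w,r.x.round(3),np.sqrt(np.mean(r.fun**2)).round(2))
E
```

```text
rack (1, 1) [ 5.48312e+02 -2.10384e+02  6.30000e-02] 0.42
rack (0, 1) [ 5.47862e+02 -2.11881e+02  5.90000e-02] 0.14
rack (1, 0) [ 5.47954e+02 -2.08831e+02  6.80000e-02] 0.05
carrier (1, 1) [5.02544e+02 1.20476e+02 4.70000e-02] 1.11
carrier (0, 1) [5.03571e+02 1.16603e+02 4.50000e-02] 0.37
carrier (1, 0) [5.00533e+02 1.22776e+02 4.60000e-02] 0.42
bar (1, 1) [4.20842e+02 1.21312e+02 6.80000e-02] 1.39
bar (0, 1) [4.18715e+02 1.21578e+02 6.50000e-02] 0.81
bar (1, 0) [4.22479e+02 1.20905e+02 7.10000e-02] 1.01
```

Request:
step_arm(moves=[[0,1,-1,0,0,0,-0.3495],[0,1,-1,0,0,0,-0.3495],[0,1,-1,0,0,0,-0.3495],[0,1,-1,0,0,0,-0.3495],[0,1,-1,0,0,0,-0.3495],[0,1,-1,0,0,0,-0.3495],[0,1,-1,0,0,0,-0.3495],[0,1,-1,0,0,0,-0.3495],[0,1,-1,0,0,0,-0.3495],[0,1,-1,0,0,0,-0.3495],[0,1,-1,0,0,0,-0.3495]])

```text
time_s: 1.97
position: [467.4, 227.2, 231.1]
tcp_rot: [-2.17, -2.271, 0.0]
ft_force: [-0.2, -0.0, -0.3]
grip_width: 1.0
gripper_force: 0.0
```

Request:
step_arm(moves=[[0,0.14,-0.43,-0.12,0,0,0],[0,0.14,-0.43,-0.12,0,0,0],[0,0.14,-0.43,-0.12,0,0,0],[0,0.14,-0.43,-0.12,0,0,0],[0,0.14,-0.43,-0.12,0,0,0],[0,0.14,-0.43,-0.12,0,0,0]])

```text
time_s: 2.47
position: [501.3, 121.6, 201.5]
tcp_rot: [-2.166, -2.274, -0.0]
ft_force: [0.1, 0.7, -0.3]
grip_width: 0.999
gripper_force: 0.0
```

```bash
cat >> h.py <<'E'
from scipy.spatial.transform import Rotation as R
def wpose(s,f):
    A=np.eye(4);A[:3,:3]=R.from_rotvec(s["tcp_rot"]).as_matrix();A[:3,3]=s["position"];return A@np.array(f["T_tool_cam"])
def wproj(W,K,P):
    T=np.linalg.inv(W);c=P@T[:3,:3].T+T[:3,3];n=np.linalg.norm(c[:,:2],axis=1);th=np.arctan2(n,c[:,2])
    return c[:,:2]/n[:,None]*th[:,None]*K[0][0]+[K[0][2],K[1][2]]
def wray(W,K,uv,z):
    v=(np.array(uv,float)-[K[0][2],K[1][2]])/K[0][0];th=np.hypot(*v);d=W[:3,:3]@np.r_[v/th*np.sin(th),np.cos(th)]
    return W[:3,3]+d*(z-W[2,3])/d[2]
def yang(s):
    y=R.from_rotvec(s["tcp_rot"]).as_matrix()[:,1];return np.arctan2(y[1],y[0])
E
cat > look.py <<'E'
from cell import manip
from h import *
import sys
n=sys.argv[1];s=manip.state();f=manip.grab_frame("wrist");cv2.imwrite(f"pics/{n}.png",f["pixels"][:,:,::-1])
np.savez(f"pics/{n}.npz",W=wpose(s,f),K=f["intrinsics"])
print(s["time_s"],s["position"].round(1),yang(s).round(4),s["q"].round(2),s["ft_force"].round(1))
if len(sys.argv)>2:
  for o in sys.argv[2].split(","):
    print(o,[(round(b["p"],2),np.round(b["centre"]).tolist()) for b in manip.boxes_of(o,f)[:2]])
im=cv2.imread(f"pics/{n}.png");cv2.imwrite(f"pics/{n}v.png",cv2.resize(im,None,fx=1.56,fy=1.56))
E
python3 look.py w1 spur_head,cone_head,cup_head,chuck_head,bar_mid
```

```text
2.4667 [501.3 121.6 201.5] 0.0486 [ 0.1   0.29 -0.23  1.05  0.    1.62] [ 0.1  0.7 -0.3]
spur_head [(0.86, [262.0, 261.0])]
cone_head [(0.9, [85.0, 265.0]), (0.45, [259.0, 262.0])]
cup_head [(0.85, [210.0, 261.0])]
chuck_head [(0.69, [152.0, 262.0])]
bar_mid [(0.78, [164.0, 180.0])]
```

View pics/w1v.png

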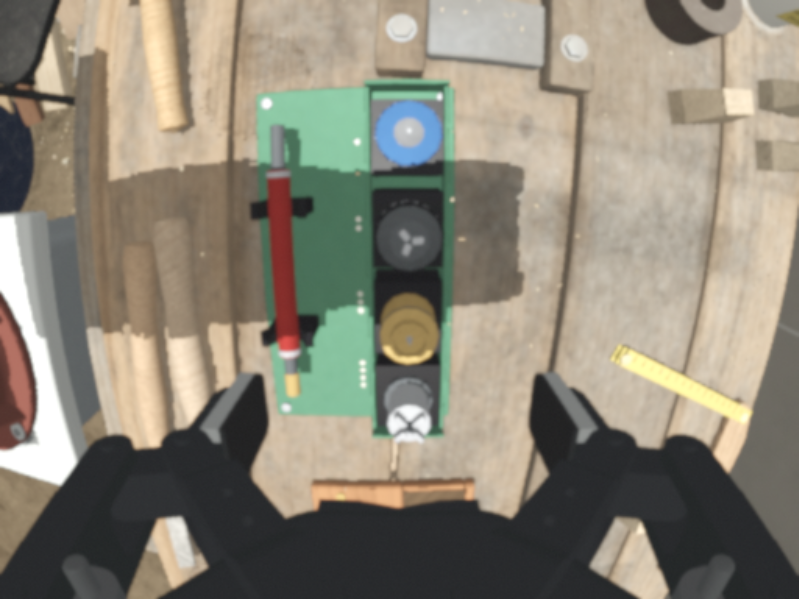

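The wrist view (800 px wide) shows the cone tip at (409,131), chuck nose (409,239), cup (408,337) and spur (409,423). The bar sleeve runs from (279,174) to (289,352).

Run:
```python
from h import *
d=np.load("pics/w1.npz");W,K=d["W"],d["K"]
L=[[0,90,96],[0,30,97],[0,-30,94],[0,-90,95]]
a=np.array([(409,131),(409,239),(408,337),(409,423)])/1.5625
for q,z in zip(a,[96,97,94,95]): print(wray(W,K,q,z).round(1))
r=least_squares(lambda p:(wproj(W,K,place(p,L))-a).ravel(),[502,120,.047],x_scale=[100,100,.1]);print(r.x,r.fun.round(1))
print(place(r.x,L).round(1))
e=[wray(W,K,np.array(q)/1.5625,46) for q in ((279,174),(289,352))];print(e,(e[0]+e[1])/2,np.arctan2(*(e[0]-e[1])[:2]))
```

```text
[503.7 213.1  96. ]
[506.7 155.3  97. ]
[509.3  98.4  94. ]
[513.2  41.5  95. ]
[5.08286654e+02 1.26381915e+02 5.40911497e-02] [-0.2 -3.7  0.  -1.2  0.5  2.  -0.3  4.3]
[[503.4 216.3  96. ]
 [506.7 156.3  97. ]
 [509.9  96.4  94. ]
 [513.2  36.5  95. ]]
[array([422.03302767, 187.35017376,  46.        ]), array([428.09676103,  64.35531695,  46.        ])] [425.06489435 125.85274536  46.        ] -0.04926082209301669
```

Request:
step_arm(moves=[[0,0.0066,0.3655,-0.365,0,0,0],[0,0.0066,0.3655,-0.365,0,0,0],[0,0.0066,0.3655,-0.365,0,0,0],[0,0.0066,0.3655,-0.365,0,0,0],[0,0.0066,0.3655,-0.365,0,0,0],[0,0.0066,0.3655,-0.365,0,0,0]])

```text
time_s: 3.27
position: [503.4, 212.2, 110.4]
tcp_rot: [2.167, 2.274, -0.0]
ft_force: [0.5, 0.3, 0.3]
grip_width: 0.997
gripper_force: 0.0
```

```bash
python3 look.py w2 cone_head,chuck_head,bar_mid
```

```text
3.2667 [503.4 212.2 110.4] 0.0483 [ 0.27  0.43 -0.29  0.85 -0.    1.79] [0.5 0.3 0.3]
cone_head [(0.91, [215.0, 255.0])]
chuck_head [(0.87, [291.0, 254.0])]
bar_mid [(0.68, [225.0, 147.0])]
```

View pics/w2v.png

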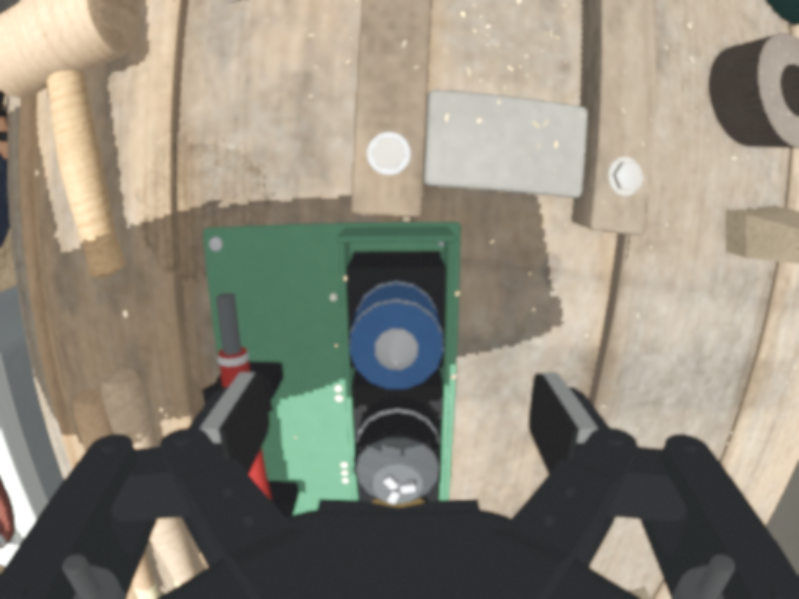

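The blue head is at view (397,345), midway between the fingers (265 and 535), so x is right. Next is y.

Run:
```python
from h import *
d=np.load("pics/w2.npz");W,K=d["W"],d["K"]
for n,q,z in(("cone rim",(397,345),82),("cone tip",(397,352),94),("chuck nose",(398,490),96),("barL",(233,358),46)): print(n,wray(W,K,np.array(q)/1.56,z).round(1))
```

```text
cone rim [504.4 214.8  82. ]
cone tip [504.3 216.8  94. ]
chuck nose [507.8 153.   96. ]
barL [422.3 188.2  46. ]
```

Request:
step_arm(moves=[[0,0.002,0.011,-0.12,0,0,0],[0,0.002,0.011,-0.2,0,0,0],[0,0.002,0.011,-0.248,0,0,0],[0,0.002,0.011,-0.248,0,0,0],[0,0.002,0.011,-0.248,0,0,0],[1,0.002,0.011,-0.248,0,0,0],[1,0.002,0.011,-0.248,0,0,0],[1,0.002,0.011,-0.248,0,0,0],[1,0.002,0.011,-0.248,0,0,0],[1,0.002,0.011,-0.248,0,0,0],[1,0.002,0.011,-0.248,0,0,0],[1,0.002,0.011,-0.248,0,0,0],[1,0.002,0.011,-0.248,0,0,0]], squeeze=50)

```text
time_s: 4.55
position: [504.2, 214.9, 49.0]
tcp_rot: [2.168, 2.273, 0.001]
ft_force: [-2.6, -1.9, 8.4]
grip_width: 0.433
gripper_force: 49.4
```

Request:
step_arm(moves=[[1,0,0,0.15,0,0,0],[1,0,0,0.3,0,0,0],[1,0,0,0.44,0,0,0],[1,0,0,0.44,0,0,0],[1,0.1,-1,0.44,0,0,0.0048],[1,0.1,-1,0.44,0,0,0.0048],[1,0.1,-1,0.44,0,0,0.0048],[1,0.1,-1,0.44,0,0,0.0048],[1,0.1,-1,0.44,0,0,0.0048],[1,0.1,-1,0.44,0,0,0.0048]])

```text
time_s: 5.38
position: [528.4, -35.9, 157.8]
tcp_rot: [-2.151, -2.29, 0.0]
ft_force: [1.2, 0.9, -2.7]
grip_width: 0.428
gripper_force: 51.4
```

Request:
step_arm(moves=[[1,0.1,-1,0,0,0,0],[1,0.1,-1,0,0,0,0],[1,0.1,-1,0,0,0,0],[1,0.1,-1,0,0,0,0],[1,0.1,-1,0,0,0,0],[1,0.1,-1,0,0,0,0],[1,0.1,-1,0,0,0,0],[1,0.1,-1,0,0,0,0]])

```text
time_s: 6.05
position: [553.3, -286.4, 157.0]
tcp_rot: [-2.155, -2.285, 0.0]
ft_force: [-1.4, 1.2, -2.3]
grip_width: 0.432
gripper_force: 51.3
```

```bash
python3 look.py w3 cone_head,rack
```

```text
6.05 [ 553.3 -286.4  157. ] 0.0586 [-0.59  0.52  0.    1.05 -0.    0.92] [-1.4  1.2 -2.3]
cone_head [(0.83, [268.0, 256.0])]
rack [(0.61, [110.0, 218.0])]
```

View pics/w3v.png

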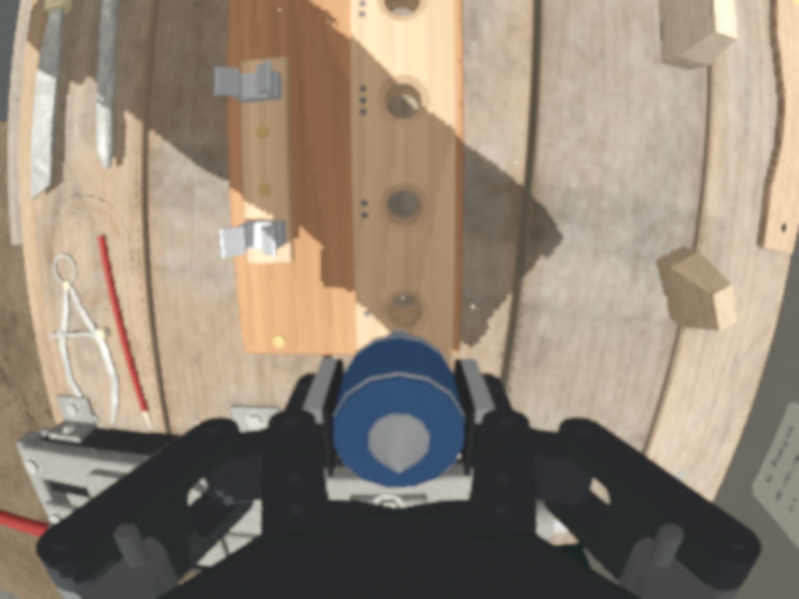

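The holes are at view (404,307), (404,204), (405,101) and (404,3). The jaws are at about (258,82) and (262,237), and the cone is held upright.

Run:
```python
from h import *
d=np.load("pics/w3.npz");W,K=d["W"],d["K"]
L=[[0,y,46] for y in(-90,-30,30,90)]
a=np.array([(404,307),(404,204),(405,101),(404,3)])/1.56
for q in a: print(wray(W,K,q,46).round(1))
r=least_squares(lambda p:(wproj(W,K,place(p,L))-a).ravel(),[548,-210,.06],x_scale=[100,100,.1]);print(r.x.round(3),r.fun.round(1))
r=least_squares(lambda p:(wproj(W,K,place(p,L[:3]))-a[:3]).ravel(),[548,-210,.06],x_scale=[100,100,.1]);print(r.x.round(3),r.fun.round(1))
print(place(r.x,L).round(1))
# centroid of fitting tip seen from z
print(wray(W,K,np.array([400,390])/1.56,158+33).round(1))
for q in((262,82),(266,237)): print(wray(W,K,np.array(q)/1.56,50).round(1))
```

```text
[ 558.6 -293.1   46. ]
[ 555.  -234.6   46. ]
[ 552.1 -178.1   46. ]
[ 548.2 -120.8   46. ]
[ 5.53498e+02 -2.06514e+02  5.90000e-02] [-0.   3.5  0.2  2.2 -0.4 -1.7  0.2 -4.2]
[ 5.53562e+02 -2.05379e+02  5.60000e-02] [-0.1  2.3  0.3  0.9 -0.1 -3. ]
[[ 558.6 -295.2   46. ]
 [ 555.3 -235.3   46. ]
 [ 551.9 -175.4   46. ]
 [ 548.5 -115.5   46. ]]
[ 554.4 -271.6  191. ]
[ 473.9 -169.3   50. ]
[ 479.3 -255.9   50. ]
```

Run:
```python
from h import *
d=np.load("pics/w3.npz");W,K=d["W"],d["K"]
for dx,dy,z in((0,0,33),(0,19,33),(0,-19,33),(0,0,47)): print(dx,dy,z,(wproj(W,K,np.array([[553.3+dx,-286.4+dy,157+z]]))*1.56).round(0))
d=np.load("pics/w2.npz");W,K=d["W"],d["K"]
for y in(211,213,215,217):print(y,(wproj(W,K,np.array([[503.8,y,82],[503.8,y,96],[503.8,y+19,82],[503.8,y-19,82]]))*1.56).round(0).tolist())
```

```text
0 0 33 [[393. 435.]]
0 19 33 [[397. 374.]]
0 -19 33 [[389. 487.]]
0 0 47 [[392. 465.]]
211 [[395.0, 354.0], [395.0, 368.0], [397.0, 308.0], [393.0, 396.0]]
213 [[395.0, 349.0], [395.0, 364.0], [398.0, 303.0], [393.0, 392.0]]
215 [[396.0, 345.0], [395.0, 359.0], [398.0, 298.0], [393.0, 387.0]]
217 [[396.0, 340.0], [396.0, 354.0], [398.0, 293.0], [394.0, 383.0]]
```

Request:
step_arm(moves=[[1,0.017,-0.041,0,0,0,0],[1,0.017,-0.041,-0.13,0,0,0],[1,0.017,-0.041,-0.24,0,0,0],[1,0.017,-0.041,-0.26,0,0,0],[1,0.017,-0.041,-0.28,0,0,0],[1,0.017,-0.041,-0.3,0,0,0],[1,0.017,-0.041,-0.32,0,0,0],[1,0.017,-0.041,-0.34,0,0,0],[1,0.017,-0.041,-0.34,0,0,0]])

```text
time_s: 6.95
position: [558.1, -294.1, 72.9]
tcp_rot: [2.151, 2.289, -0.0]
ft_force: [-0.4, -0.6, -2.2]
grip_width: 0.428
gripper_force: 51.4
```

Request:
step_arm(moves=[[1,0,0,-0.03,0,0,0],[1,0,0,-0.05,0,0,0],[1,0,0,-0.07,0,0,0],[1,0,0,-0.08,0,0,0],[1,0,0,-0.085,0,0,0],[1,0,0,-0.085,0,0,0]])

```text
time_s: 7.45
position: [557.9, -294.2, 51.4]
tcp_rot: [-2.151, -2.289, 0.0]
ft_force: [-0.6, -0.4, -2.0]
grip_width: 0.432
gripper_force: 51.4
```

Request:
step_arm(moves=[[1,0,0,-0.008,0,0,0],[1,0,0,-0.014,0,0,0],[1,0,0,-0.014,0,0,0]])

```text
time_s: 7.7
position: [558.4, -294.5, 49.1]
tcp_rot: [2.151, 2.289, 0.0]
ft_force: [-1.2, 0.5, 2.3]
grip_width: 0.428
gripper_force: 52.1
```

Request:
step_arm(moves=[[0,0,0,0,0,0,0],[0,0,0,0,0,0,0],[0,0,0,0,0,0,0],[0,0,0,0,0,0,0],[0,0,0,0,0,0,0],[0,0,0,0.12,0,0,0],[0,0,0,0.26,0,0,0],[0,0,0,0.26,0,0,0]])

```text
time_s: 8.37
position: [561.1, -296.2, 119.4]
tcp_rot: [2.146, 2.283, 0.002]
ft_force: [1.7, -0.9, 2.2]
grip_width: 0.999
gripper_force: 0.0
```

```bash
python3 look.py w4 cone_head; python3 -c "
from h import *
d=np.load('pics/w4.npz')
b=place([0,0,0],[[0,0,82],[0,0,96]])+[558,-294.2,0];print((wproj(d['W'],d['K'],b)*1.56).round())"
```

```text
8.3667 [ 561.1 -296.2  119.4] 0.0622 [-0.6   0.57 -0.03  0.97  0.    0.91] [ 1.7 -0.9  2.2]
cone_head [(0.76, [212.0, 253.0])]
[[387. 337.]
 [386. 350.]]
```

View pics/w4v.png

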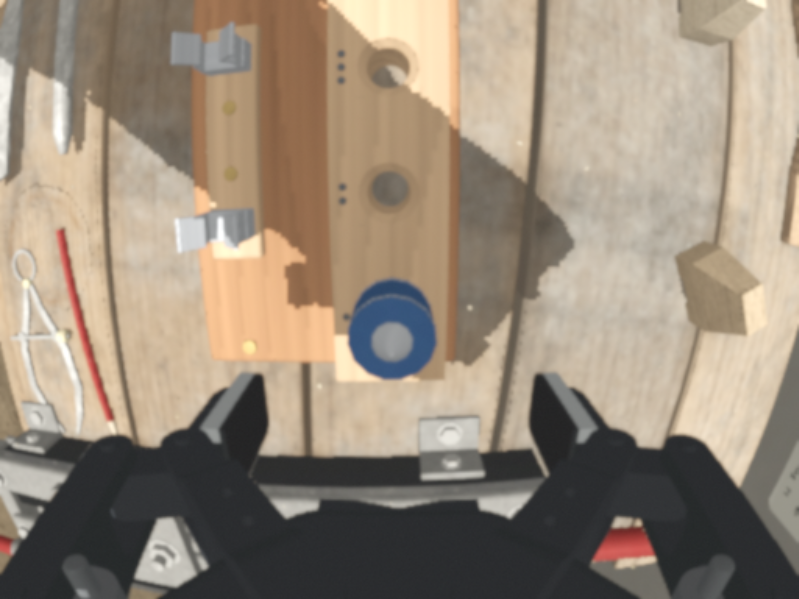

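The cone is home at (392,335).

Request:
step_arm(moves=[[0,-0.1,1,0,0,0,0],[0,-0.1,1,0,0,0,0],[0,-0.1,1,0,0,0,0],[0,-0.1,1,0,0,0,0],[0,-0.1,1,0,0,0,0],[0,-0.1,1,0,0,0,0]])

```text
time_s: 8.97
position: [531.9, -43.6, 112.3]
tcp_rot: [-2.151, -2.288, 0.001]
ft_force: [0.3, 1.2, -0.0]
grip_width: 0.998
gripper_force: 0.0
```

Request:
step_arm(moves=[[0,-0.104,0.802,0,0,0,-0.004],[0,-0.104,0.802,0,0,0,-0.004],[0,-0.104,0.802,0,0,0,-0.004],[0,-0.104,0.802,0,0,0,-0.004],[0,-0.104,0.802,0,0,0,-0.004],[0,-0.104,0.802,0,0,0,-0.004],[0,-0.104,0.802,0,0,0,-0.004]])

```text
time_s: 9.55
position: [506.0, 156.7, 112.3]
tcp_rot: [-2.161, -2.279, 0.002]
ft_force: [0.1, -1.0, -0.1]
grip_width: 1.004
gripper_force: 0.0
```

```bash
python3 look.py w5 chuck_head; python3 -c "
from h import *
d=np.load('pics/w5.npz')
b=np.array([[507.2,155,83],[507.2,155,97],[507.2,174,83],[507.2,136,83]]);print((wproj(d['W'],d['K'],b)*1.56).round())"
```

```text
9.55 [506.  156.7 112.3] 0.0532 [ 0.16  0.4  -0.33  0.84 -0.    1.68] [ 0.1 -1.  -0.1]
chuck_head [(0.63, [224.0, 253.0])]
[[397. 354.]
 [397. 369.]
 [400. 309.]
 [395. 396.]]
```

View pics/w5v.png

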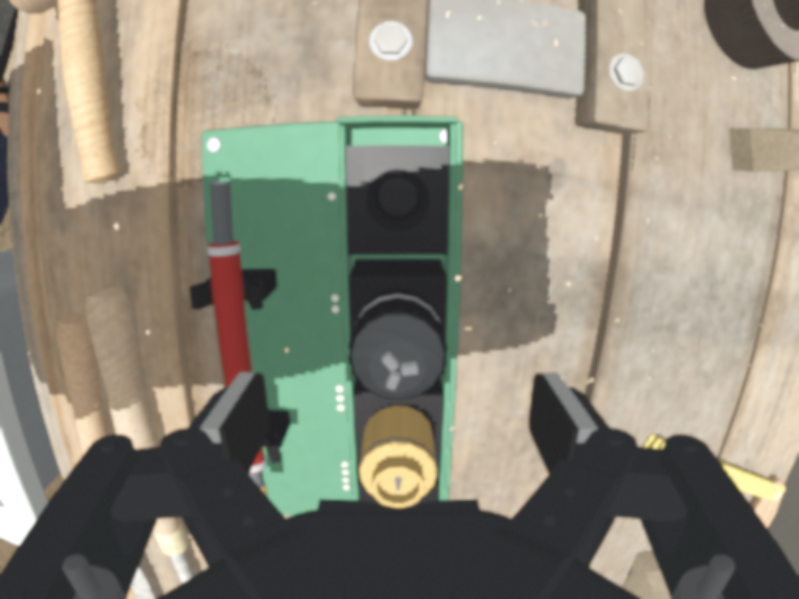

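The chuck is at (397,352), within 2 px of the prediction, so I can grip it.

Request:
step_arm(moves=[[0,0,0,-0.12,0,0,0],[0,0,0,-0.21,0,0,0],[0,0,0,-0.261,0,0,0],[0,0,0,-0.261,0,0,0],[0,0,0,-0.261,0,0,0],[1,0,0,-0.261,0,0,0],[1,0,0,-0.261,0,0,0],[1,0,0,-0.261,0,0,0],[1,0,0,-0.261,0,0,0],[1,0,0,-0.261,0,0,0],[1,0,0,-0.261,0,0,0],[1,0,0,-0.261,0,0,0],[1,0,0,-0.261,0,0,0]])

```text
time_s: 10.73
position: [507.5, 155.0, 49.0]
tcp_rot: [2.165, 2.275, 0.001]
ft_force: [-2.7, -0.6, 6.8]
grip_width: 0.46
gripper_force: 49.6
```

Request:
step_arm(moves=[[1,0,0,0.15,0,0,0],[1,0,0,0.3,0,0,0],[1,0,0,0.44,0,0,0],[1,0,0,0.44,0,0,0],[1,0.1,-1,0.44,0,0,0.004],[1,0.1,-1,0.44,0,0,0.004],[1,0.1,-1,0.44,0,0,0.004],[1,0.1,-1,0.44,0,0,0.004],[1,0.1,-1,0.44,0,0,0.004],[1,0.1,-1,0.44,0,0,0.004],[1,0.1,-1,0.44,0,0,0.004]])

```text
time_s: 11.65
position: [533.0, -101.8, 157.9]
tcp_rot: [2.155, 2.281, -0.002]
ft_force: [-0.6, -0.6, -2.5]
grip_width: 0.453
gripper_force: 52.1
```

Request:
step_arm(moves=[[1,0.089,-0.556,0,0,0,0],[1,0.089,-0.556,0,0,0,0],[1,0.089,-0.556,0,0,0,0],[1,0.089,-0.556,0,0,0,0],[1,0.089,-0.556,0,0,0,0],[1,0.089,-0.556,0,0,0,0],[1,0.089,-0.556,-0.13,0,0,0],[1,0.089,-0.556,-0.24,0,0,0],[1,0.089,-0.556,-0.26,0,0,0],[1,0.089,-0.556,-0.28,0,0,0],[1,0.089,-0.556,-0.31,0,0,0],[1,0.089,-0.556,-0.34,0,0,0],[1,0.089,-0.556,-0.34,0,0,0]])

```text
time_s: 12.73
position: [554.4, -233.6, 72.6]
tcp_rot: [-2.151, -2.289, 0.0]
ft_force: [-0.8, -0.1, -2.7]
grip_width: 0.454
gripper_force: 52.1
```

Request:
step_arm(moves=[[1,0,0,-0.03,0,0,0],[1,0,0,-0.05,0,0,0],[1,0,0,-0.07,0,0,0],[1,0,0,-0.085,0,0,0],[1,0,0,-0.092,0,0,0],[1,0,0,-0.1,0,0,0],[1,0,0,-0.1,0,0,0]])

```text
time_s: 13.32
position: [554.3, -234.0, 49.0]
tcp_rot: [2.151, 2.289, -0.0]
ft_force: [-4.6, 1.8, 8.0]
grip_width: 0.454
gripper_force: 53.4
```

Request:
step_arm(moves=[[0,0,0,0,0,0,0],[0,0,0,0,0,0,0],[0,0,0,0,0,0,0],[0,0,0,0,0,0,0],[0,0,0,0,0,0,0],[0,0,0,0.12,0,0,0],[0,0,0,0.26,0,0,0],[0,0,0,0.26,0,0,0],[0,-0.1,1,0.26,0,0,0],[0,-0.1,1,0.26,0,0,0],[0,-0.1,1,0.26,0,0,0],[0,-0.1,1,0.26,0,0,0],[0,-0.1,1,0.26,0,0,0],[0,-0.1,1,0.26,0,0,0],[0,-0.1,1,0.26,0,0,0]])

```text
time_s: 14.57
position: [528.0, 22.2, 113.1]
tcp_rot: [-2.144, -2.294, -0.002]
ft_force: [-0.4, 0.6, -1.0]
grip_width: 0.995
gripper_force: 0.0
```

Request:
step_arm(moves=[[0,-0.077,0.316,0,0,0,-0.004],[0,-0.077,0.316,0,0,0,-0.004],[0,-0.077,0.316,0,0,0,-0.004],[0,-0.077,0.316,0,0,0,-0.004],[0,-0.077,0.316,0,0,0,-0.004],[0,-0.077,0.316,-0.12,0,0,-0.004],[0,-0.077,0.316,-0.21,0,0,-0.004],[0,-0.077,0.316,-0.261,0,0,-0.004],[0,-0.077,0.316,-0.261,0,0,-0.004],[0,-0.077,0.316,-0.261,0,0,-0.004],[1,-0.077,0.316,-0.261,0,0,-0.004],[1,-0.077,0.316,-0.261,0,0,-0.004],[1,-0.077,0.316,-0.261,0,0,-0.004],[1,-0.077,0.316,-0.261,0,0,-0.004],[1,-0.077,0.316,-0.261,0,0,-0.004],[1,-0.077,0.316,-0.261,0,0,-0.004],[1,-0.077,0.316,-0.261,0,0,-0.004],[1,-0.077,0.316,-0.261,0,0,-0.004]])

```text
time_s: 16.07
position: [510.6, 95.0, 48.7]
tcp_rot: [2.165, 2.275, 0.001]
ft_force: [-2.0, -0.3, 7.1]
grip_width: 0.406
gripper_force: 49.2
```

Request:
step_arm(moves=[[1,0,0,0.15,0,0,0],[1,0,0,0.3,0,0,0],[1,0,0,0.44,0,0,0],[1,0,0,0.44,0,0,0],[1,0.15,-1,0.44,0,0,0.004],[1,0.15,-1,0.44,0,0,0.004],[1,0.15,-1,0.44,0,0,0.004],[1,0.15,-1,0.44,0,0,0.004],[1,0.15,-1,0.44,0,0,0.004],[1,0.15,-1,0.44,0,0,0.004],[1,0.15,-1,0.44,0,0,0.004]])

```text
time_s: 16.98
position: [548.6, -161.8, 157.4]
tcp_rot: [2.155, 2.282, -0.002]
ft_force: [0.3, 1.0, -3.2]
grip_width: 0.408
gripper_force: 51.6
```

Request:
step_arm(moves=[[1,0.013,-0.077,0,0,0,0],[1,0.013,-0.077,0,0,0,0],[1,0.013,-0.077,0,0,0,0],[1,0.013,-0.077,-0.13,0,0,0],[1,0.013,-0.077,-0.24,0,0,0],[1,0.013,-0.077,-0.26,0,0,0],[1,0.013,-0.077,-0.28,0,0,0],[1,0.013,-0.077,-0.31,0,0,0],[1,0.013,-0.077,-0.34,0,0,0],[1,0.013,-0.077,-0.34,0,0,0]])

```text
time_s: 17.82
position: [550.9, -174.0, 72.4]
tcp_rot: [-2.151, -2.289, 0.0]
ft_force: [-0.8, 1.0, -3.4]
grip_width: 0.407
gripper_force: 51.5
```

Request:
step_arm(moves=[[1,0,0,-0.03,0,0,0],[1,0,0,-0.05,0,0,0],[1,0,0,-0.07,0,0,0],[1,0,0,-0.085,0,0,0],[1,0,0,-0.092,0,0,0],[1,0,0,-0.1,0,0,0],[1,0,0,-0.1,0,0,0]])

```text
time_s: 18.4
position: [550.8, -174.3, 48.7]
tcp_rot: [2.151, 2.289, -0.0]
ft_force: [-4.5, 0.6, 7.4]
grip_width: 0.408
gripper_force: 52.9
```

Request:
step_arm(moves=[[0,0,0,0,0,0,0],[0,0,0,0,0,0,0],[0,0,0,0,0,0,0],[0,0,0,0,0,0,0],[0,0,0,0,0,0,0],[0,0,0,0.12,0,0,0],[0,0,0,0.26,0,0,0],[0,0,0,0.26,0,0,0],[0,-0.15,0.838,0.26,0,0,-0.004],[0,-0.15,0.838,0.26,0,0,-0.004],[0,-0.15,0.838,0.26,0,0,-0.004],[0,-0.15,0.838,0.26,0,0,-0.004],[0,-0.15,0.838,0.26,0,0,-0.004],[0,-0.15,0.838,0.26,0,0,-0.004],[0,-0.15,0.838,0.26,0,0,-0.004],[0,-0.15,0.838,0.26,0,0,-0.004]])

```text
time_s: 19.73
position: [513.9, 35.2, 112.9]
tcp_rot: [2.164, 2.276, 0.0]
ft_force: [0.8, -0.4, -0.1]
grip_width: 0.997
gripper_force: 0.0
```

Request:
step_arm(moves=[[0,0,0,-0.12,0,0,0],[0,0,0,-0.2,0,0,0],[0,0,0,-0.246,0,0,0],[0,0,0,-0.246,0,0,0],[0,0,0,-0.246,0,0,0],[1,0,0,-0.246,0,0,0],[1,0,0,-0.246,0,0,0],[1,0,0,-0.246,0,0,0],[1,0,0,-0.246,0,0,0],[1,0,0,-0.246,0,0,0],[1,0,0,-0.246,0,0,0],[1,0,0,-0.246,0,0,0],[1,0,0,-0.246,0,0,0],[1,0,0,-0.246,0,0,0]])

```text
time_s: 20.9
position: [513.7, 35.2, 52.0]
tcp_rot: [2.165, 2.275, 0.0]
ft_force: [-1.6, 0.2, 6.6]
grip_width: 0.314
gripper_force: 48.8
```

Request:
step_arm(moves=[[1,0,0,0.15,0,0,0],[1,0,0,0.3,0,0,0],[1,0,0,0.44,0,0,0],[1,0,0,0.44,0,0,0],[1,0.136,-0.598,0.44,0,0,0.004],[1,0.136,-0.598,0.44,0,0,0.004],[1,0.136,-0.598,0.44,0,0,0.004],[1,0.136,-0.598,0.44,0,0,0.004],[1,0.136,-0.598,0.44,0,0,0.004],[1,0.136,-0.598,0.44,0,0,0.004],[1,0.136,-0.598,0.31,0,0,0.004],[1,0.136,-0.598,0.2,0,0,0.004],[1,0.136,-0.598,0.18,0,0,0.004],[1,0.136,-0.598,0.16,0,0,0.004],[1,0.136,-0.598,0.13,0,0,0.004],[1,0.136,-0.598,0.1,0,0,0.004],[1,0.136,-0.598,0.1,0,0,0.004]])

```text
time_s: 22.32
position: [547.4, -113.9, 75.8]
tcp_rot: [-2.151, -2.289, 0.0]
ft_force: [-0.8, 0.0, -1.8]
grip_width: 0.312
gripper_force: 50.2
```

Request:
step_arm(moves=[[1,0,0,-0.03,0,0,0],[1,0,0,-0.05,0,0,0],[1,0,0,-0.07,0,0,0],[1,0,0,-0.085,0,0,0],[1,0,0,-0.092,0,0,0],[1,0,0,-0.1,0,0,0],[1,0,0,-0.1,0,0,0]])

```text
time_s: 22.9
position: [547.2, -114.3, 52.0]
tcp_rot: [-2.151, -2.289, 0.001]
ft_force: [-6.1, 1.0, 7.7]
grip_width: 0.314
gripper_force: 51.4
```

Request:
step_arm(moves=[[0,0,0,0,0,0,0],[0,0,0,0,0,0,0],[0,0,0,0,0,0,0],[0,0,0,0,0,0,0],[0,0,0,0,0,0,0],[0,0,0,0.12,0,0,0],[0,0,0,0.28,0,0,0],[0,0,0,0.28,0,0,0],[0.5,-0.494,0.961,0.28,0,0,-0.004],[0.5,-0.494,0.961,0.28,0,0,-0.004],[0.5,-0.494,0.961,0.28,0,0,-0.004],[0.5,-0.494,0.961,0.28,0,0,-0.004],[0.5,-0.494,0.961,0.28,0,0,-0.004],[0.5,-0.494,0.961,0.28,0,0,-0.004],[0.5,-0.494,0.961,0.2,0,0,-0.004],[0.5,-0.494,0.961,0.1,0,0,-0.004],[0.5,-0.494,0.961,0.1,0,0,-0.004],[0.5,-0.494,0.961,0.1,0,0,-0.004]])

```text
time_s: 24.4
position: [423.3, 126.0, 76.0]
tcp_rot: [-2.164, -2.276, 0.002]
ft_force: [0.2, 0.2, -0.2]
grip_width: 0.5
gripper_force: 0.0
```

```bash
python3 look.py w6 bar_mid
```

```text
24.4 [423.3 126.   76. ] 0.0501 [ 0.12  0.3  -0.6   0.67 -0.    1.64] [ 0.2  0.2 -0.2]
bar_mid [(0.61, [195.0, 253.0])]
```

View pics/w6v.png

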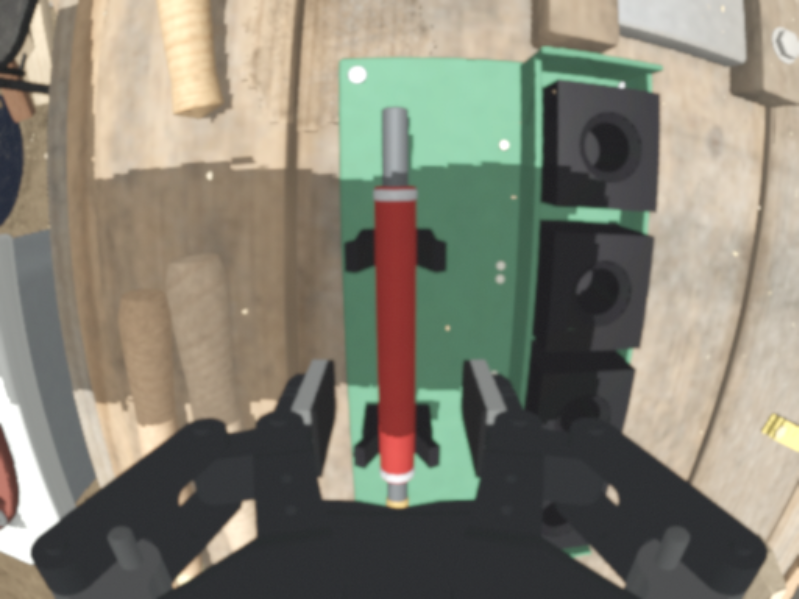

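The bar sits at column 397, midway between the fingers and parallel to the tool. The sleeve ends are at (396,188) and (397,480), and the saddles at rows 248 and 432.

Run:
```python
from h import *
d=np.load("pics/w6.npz");W,K=d["W"],d["K"]
for q,z in(((396,188),44),((397,480),44),((395,105),42),((395,250),40),((397,434),40)): print(q,wray(W,K,np.array(q)/1.56,z).round(1))
d=np.load("pics/w4.npz");W,K=d["W"],d["K"]
for q in ((212,50),(215,230),(230,107),(231,174)):print(q,wray(W,K,np.array(q)/1.56,24).round(1))
```

```text
(396, 188) [420.7 189.5  44. ]
(397, 480) [427.7  58.4  44. ]
(395, 105) [418.7 221.1  42. ]
(395, 250) [421.5 165.1  40. ]
(397, 434) [426.5  82.   40. ]
(212, 50) [ 456.  -162.9   24. ]
(215, 230) [ 461.8 -261.5   24. ]
(230, 107) [ 468.9 -195.3   24. ]
(231, 174) [ 471.  -231.2   24. ]
```

Request:
step_arm(moves=[[0.5,0,-0.008,-0.1,0,0,0],[0.5,0,-0.008,-0.18,0,0,0],[0.5,0,-0.008,-0.201,0,0,0],[0.5,0,-0.008,-0.201,0,0,0],[0.5,0,-0.008,-0.201,0,0,0],[1,0,-0.008,-0.201,0,0,0],[1,0,-0.008,-0.201,0,0,0],[1,0,-0.008,-0.201,0,0,0],[1,0,-0.008,-0.201,0,0,0],[1,0,-0.008,-0.201,0,0,0],[1,0,-0.008,-0.201,0,0,0]], squeeze=80)

```text
time_s: 25.42
position: [424.4, 124.0, 27.2]
tcp_rot: [2.165, 2.275, 0.001]
ft_force: [-4.1, -1.9, 10.8]
grip_width: 0.157
gripper_force: 78.0
```

Request:
step_arm(moves=[[1,0,0,0.1,0,0,0],[1,0,0,0.22,0,0,0],[1,0,0,0.34,0,0,0],[1,0.1,-1,0.34,0,0,0.002],[1,0.1,-1,0.34,0,0,0.002],[1,0.1,-1,0.34,0,0,0.002],[1,0.1,-1,0.34,0,0,0.002],[1,0.1,-1,0.34,0,0,0.002],[1,0.1,-1,0.34,0,0,0.002],[1,0.1,-1,0.34,0,0,0.002]])

```text
time_s: 26.25
position: [450.7, -132.9, 112.1]
tcp_rot: [2.161, 2.273, -0.001]
ft_force: [0.2, -0.4, -1.0]
grip_width: 0.154
gripper_force: 78.9
```

Request:
step_arm(moves=[[1,0.076,-0.333,0,0,0,0],[1,0.076,-0.333,0,0,0,0],[1,0.076,-0.333,0,0,0,0],[1,0.076,-0.333,0,0,0,0],[1,0.076,-0.333,0,0,0,0],[1,0.076,-0.333,0,0,0,0]])

```text
time_s: 26.75
position: [467.5, -208.2, 111.1]
tcp_rot: [-2.157, -2.283, -0.0]
ft_force: [-0.1, 0.6, -2.1]
grip_width: 0.155
gripper_force: 78.9
```

```bash
python3 look.py w7 spur_head,rack; python3 -c "
from h import *
d=np.load('pics/w7.npz')
b=place([552.75,-204.3,.0575],[[-85,45,60],[-85,-45,60],[-85,45,50],[-85,-45,50],[-85,0,133],[-85,65,133],[0,90,95]]);print((wproj(d['W'],d['K'],b)*1.56).round())"
```

```text
26.75 [ 467.5 -208.2  111.1] 0.0565 [-0.56  0.37 -0.38  0.82  0.    0.95] [-0.1  0.6 -2.1]
spur_head [(0.66, [88.0, 380.0]), (0.47, [173.0, 376.0])]
rack [(0.79, [136.0, 313.0])]
[[395. 233.]
 [396. 421.]
 [395. 230.]
 [396. 411.]
 [394. 418.]
 [394. 195.]
 [628. 131.]]
```

View pics/w7v.png

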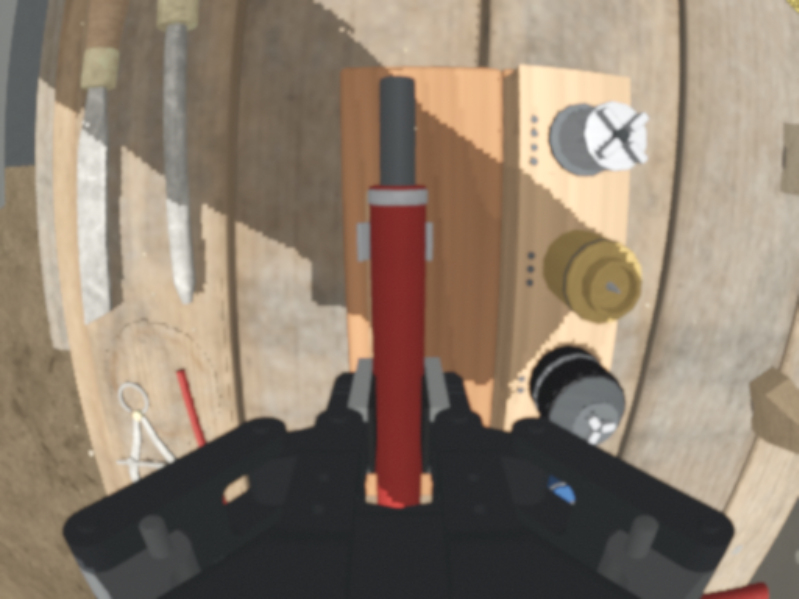

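The spur, cup and chuck stand home in the right order. The bar is over the clip lips at (395,242), so I press it down.

Request:
step_arm(moves=[[1,-0.002,-0.008,-0.08,0,0,0],[1,-0.002,-0.008,-0.16,0,0,0],[1,-0.002,-0.008,-0.2,0,0,0],[1,-0.002,-0.008,-0.22,0,0,0],[1,-0.002,-0.008,-0.24,0,0,0],[1,-0.002,-0.008,-0.26,0,0,0],[1,-0.002,-0.008,-0.27,0,0,0],[1,-0.002,-0.008,-0.27,0,0,0]])

```text
time_s: 27.57
position: [467.3, -211.2, 43.5]
tcp_rot: [-2.158, -2.282, 0.001]
ft_force: [-0.3, 0.3, -1.4]
grip_width: 0.158
gripper_force: 79.0
```

Request:
step_arm(moves=[[1,0,0,-0.01,0,0,0],[1,0,0,-0.02,0,0,0],[1,0,0,-0.03,0,0,0],[1,0,0,-0.04,0,0,0],[1,0,0,-0.04,0,0,0]])

```text
time_s: 27.98
position: [467.4, -211.4, 33.3]
tcp_rot: [-2.159, -2.282, 0.001]
ft_force: [-0.8, -1.8, -3.5]
grip_width: 0.155
gripper_force: 78.8
```

Request:
step_arm(moves=[[1,0,0,-0.01,0,0,0],[1,0,0,-0.02,0,0,0],[1,0,0,-0.03,0,0,0],[1,0,0,-0.03,0,0,0]])

```text
time_s: 28.32
position: [467.3, -211.1, 27.5]
tcp_rot: [2.158, 2.283, -0.0]
ft_force: [-9.4, 2.8, 27.0]
grip_width: 0.153
gripper_force: 82.3
```

Request:
step_arm(moves=[[0.5,0,0,0,0,0,0],[0.5,0,0,0,0,0,0],[0.5,0,0,0,0,0,0],[0.5,0,0,0,0,0,0],[0.5,0,0,0.1,0,0,0],[0.5,0,0,0.25,0,0,0],[0.5,0,0,0.4,0,0,0],[0.5,0,0,0.5,0,0,0],[0.5,0,0,0.5,0,0,0],[0.5,0,0,0.5,0,0,0]])

```text
time_s: 29.15
position: [468.6, -211.9, 152.4]
tcp_rot: [2.156, 2.28, 0.001]
ft_force: [0.3, -0.1, -1.0]
grip_width: 0.497
gripper_force: 0.0
```

```bash
python3 look.py w8 bar_mid; python3 -c "
from h import *
d=np.load('pics/w8.npz')
b=place([552.75,-204.3,.0575],[[-85,65,42],[-85,-65,42],[-85,0,42]]);print((wproj(d['W'],d['K'],b)*1.56).round())"
```

```text
29.15 [ 468.6 -211.9  152.4] 0.0559 [-0.57  0.33 -0.32  0.92  0.    0.95] [ 0.3 -0.1 -1. ]
bar_mid [(0.61, [176.0, 252.0])]
[[393. 174.]
 [394. 393.]
 [394. 290.]]
```

View pics/w8v.png

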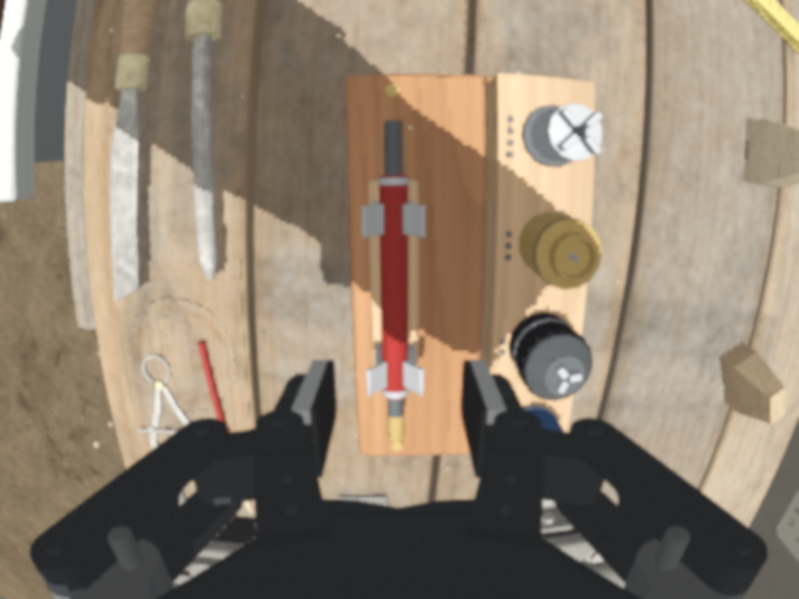

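Run:
```python
from h import *
d=np.load("pics/w8.npz");W,K=d["W"],d["K"]
for q,z in(((394,179),46),((395,397),46),((393,120),42),((396,450),42),((393,220),58),((395,379),58)): print(q,wray(W,K,np.array(q)/1.56,z).round(1))
```

```text
(394, 179) [ 464.6 -146.8   46. ]
(395, 397) [ 472.2 -274.6   46. ]
(393, 120) [ 462.3 -114.8   42. ]
(396, 450) [ 475.1 -316.5   42. ]
(393, 220) [ 465.3 -167.6   58. ]
(395, 379) [ 471.2 -256.6   58. ]
```

The bar lies in both pairs of jaws, with sleeve ends at rows 179 and 397 and jaws at 220 and 379, which puts it within about 2 mm of centre. It seated at the same TCP height as in the saddles. All four fittings are in place, so I hand in.

```bash
python3 -c "
from cell import manip
print(manip.hand_in())"
```

```text
the job is handed in; nothing more can be done
None
```

The job is handed in, with no verdict returned: all four fittings stand home in the rack in reverse order, and the bar is pressed into both pairs of clip jaws, about 2 mm off centre endways.

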